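Seat a snap cap with the guarded bench press

TASK

Seat the blue snap cap on the amber vial that stands in the capping press's slide: with closed fingers push that loading slide, by its black plate, fully home under the ram, then reach down through the window of the yellow guard and press the red lever pad down until the cap is fully seated, and let the lever come back up. Only push and press: do not lift anything, do not touch the guard, the vial or its cap, and leave the other things on the bench where they are.

Things in the scene. Friction and masses are not known exactly. Their poses are not given: they have to be found in the camera images.
- press: Bench capping press, grey base 216 x 150 mm, fixed. Origin on the bench straight under the ram; z up, -x is its front (lever pad and window side), the slide runs along its y. Top of the base plate z = 16 mm; guide rails and their tongue reach out to y = -150 mm. The column behind the ram reaches x = +98 and z = 150 mm.
- lever_pad (a point): Centre of the top of the red ribbed lever pad (46 x 46 mm), below the guard's window: press x = -55, y = 0, z = 143 mm when up. The lever's hinge is 138 mm behind it (press x = +83, z = 135 mm). The pad goes down about 18 mm until the cap is seated, 22 mm at the stop. Axes as the press when up.
- press_lever (a joint): Lever angle: 0 up, grows as the pad is pressed, 0.16 rad at the stop; a spring lifts it again. Near 0.06 rad the ram meets the cap, near 0.13 rad the cap is seated. The push needed on the pad is about 3 N at first, about 8 N while the cap slides on, and rises steeply once it is seated.
- guard: Yellow steel guard with clear panes round ram and lever, part of the press, same origin and axes. Outside it spans press x = -114 to +50, y = -72 to +72 mm. Its front face slopes up at 25 degrees from z = 148 at x = -112 to z = 203 mm at x = +5; behind, a level roof at z = 207 mm. The -y side is open below z = 102 mm for the slide and vial.
- guard_window (a point): Centre of the open window (no pane) in the guard's sloping face, in the plane of the face: press x = -55, y = 0, z = 175 mm. Clear opening inside its black rubber edging: press x = -98 to -15 mm and y = -45 to +45 mm. Axes as the press.
- slide: Loading slide: loose aluminium block 50 x 90 x 22 mm between the guide rails, with the vial in a pocket 16 mm deep at its middle. Origin at the block's underside below the pocket, axes as the press. A bar joins it to a black push plate. Fully home, against an end stop, its origin is at press y = 0; it starts 45 to 80 mm out towards press -y. About 0.45 kg, slides freely.
- push_plate (a point): Centre of the outer (-y) face of the slide's black push plate, 44 mm wide and 44 mm high, 8 mm thick, about 44 mm above the bench (plate from z = 22 to 66 mm). Pushed towards press +y.
- vial: Amber glass vial 27 mm wide, 50 mm high, standing loose in the slide's pocket with its blue cap (25 mm wide) 6 mm proud, cap top 82 mm above the bench; origin at its foot.
- cap (a joint): How far the blue cap is pressed on: 0 to 1 mm at the start (standing proud), 0.006 m fully seated. It takes about 10 N straight down and stays where it is pressed.
- petri_dish: Clear petri dish, 64 x 64 x 17 mm, a bystander; origin under its middle.
- stopper0: Tan rubber stopper, 37 x 37 x 28 mm, a bystander; origin under its middle.
- dropper: Brown dropper bottle with a red bulb, 38 x 37 x 109 mm, a bystander; origin under its middle.
- amber_jar: Dark brown jar with a black cap, 68 x 67 x 144 mm, a bystander; origin under its middle.
- timer: White count-down timer with a blue key, 55 x 66 x 20 mm, a bystander; origin under its middle.
- tweezers: Steel tweezers, 14 x 120 x 9 mm, a bystander; origin under their middle.
- done_vial1: Finished amber vial, 27 mm wide and 54 mm high, its blue cap already seated, standing by itself on the bench; a bystander; origin under its middle.
- done_vial2: Finished amber vial, 27 mm wide and 54 mm high, its blue cap already seated, standing by itself on the bench; a bystander; origin under its middle.
Not all that is in view belongs to the job. What is shaped like the vial but turquoise is not meant.

How it is judged:
By the outcome, as a careful person would: the job done as asked, in the order asked, and still so for the second after the job is handed in, with the robot touching nothing.
It also fails if it takes over 54 s, if anything falls off the work surface, if the arm or the gripper's body presses on something with over 40 N, if the wrist force passes 120 N, or if a joint passes its speed limit or range.

ROBOT

A 7-joint arm with a two-finger parallel gripper is mounted at the origin on a cart in front of the work surface, level with it; the furniture and walls round the work are solid. World frame = base frame: x ahead of the robot, y to its left, z up, the work surface at z = 0. Lengths are in m, angles in rad, forces in N, time in s.
With the tool pointing down it reaches from about 0.425 to 0.925 m from the base axis. Payload 6.8 kg.
Tool frame: the origin (TCP) lies midway between the tips of the shut fingers; the grasp point (between the pads) lies 19 mm behind it; z points along the fingers, y is the line along which they close (so a half turn about z gives the same grasp; the last joint's range is limited). The gripper opens to 85 mm and grips with 20 to 120 N. Pads are 22 mm wide; open, the fingers measure 114 mm over their backs; the gripper's body (76 mm by 85 mm) begins 54 mm behind the grasp point. The pads swing forward as they close: fully open they stand 13 mm farther back than shut.
Start: joints at [-1.294, 0.477, 0.022, 1.555, -0.011, 1.109, -0.083], TCP at [0.253, 0.626, 0.231] pointing down, gripper open.
Joint ranges: [-2.96, 2.96], [-0.34, 2.1], [-1.41, 1.46], [0.24, 2.44], [-1.37, 4.51], [0.17, 1.92], [-2.96, 2.96]. Speed limits (rad/s): [2.39, 2.39, 3.14, 3.14, 3.14, 3.14, 3.14].

INTERFACE

Orientations are given as a rotation vector (axis times angle).
In Python, from bench import r gives the robot as it stands. The module is installed in compiled form; this text tells all that it offers.
- The arm moves only by the tool apply_moves, never from a script. Its argument "rows" is a list of rows, each a list of 6 numbers: the shift along the tool's x, y, z scaled (see below), then the turn, a rotation vector about the tool's x, y, z scaled (see below). A call has 1 to 5 rows; each row is the pose to reach, as a shift and turn from the pose commanded when the call began, along the tool's axes at that moment; what a row does not reach only later rows make up. The controller multiplies each number of a shift by 0.25 m and each number of a turn by 90 degrees. A row lasts 1/8 s, in which the tool goes at most 62.5 mm and 10.7 degrees, less where a joint would pass 70% of its speed; a pose out of reach is approached as far as the arm can. A call with a number of a shift or a turn outside -1 to 1 is refused whole. A call with a gripper value outside its range is refused whole. "claw" is the opening, from 0 (shut) to 1 (fully open), set as the call begins (left out, the last holds). The fingers move at their own pace and stop on an object; "newtons" is the grip in N (left out, the last holds). Time passes only in rows, so rows that repeat a pose let the fingers close. It gives the time, the measured TCP pose, the force, the opening and the grip force at its end, in the units of the state.
- r.get_obs(): the state, without advancing time (a new reading comes with each control period).
- r.grab_frame(name): name is "scene" or "top" or "wrist"; returns a dict with "pixels" (420x560x3 uint8, red, green, blue), "intrinsics" (3x3 intrinsics, pixels), "eye" and "attitude" of the camera in the world. Camera axes: x right, y up, looking along -z (the intrinsics and any distortion apply to the point x, -y, -z); pixel columns grow to the right and rows downward; lengths in m; the calibration is good to about 2 mm. A picture is of the moment at which its call begins. There is no depth.
- r.hand_in(): hands the job in; it is judged then, once.
Trained networks look in a picture, given as the dict that the camera call returned (one of the last four; its "shot" number tells which), for a name from the list of things; names that differ only in an ending like _2 or _b are one class to them, and where a whole thing is asked for, a point or a joint stands for the part that bears it (a point fixed in the world has none). Each returns a list of dicts, best first, with "conf" (0 to 1); they miss things now and then, are a little off and sometimes report something else, mostly with a low value. They report only what shows in the picture. A call takes as long as a camera call. They do not tell look-alikes from the thing itself.
- r.search_frame(picture, thing): "rect" ([left, top, width, height] in pixels, round what is visible of it).
- r.outline_of(picture, thing): "pixels" (420x560 bool, what is visible of it) and "rect" ([left, top, width, height] in pixels, round what is visible of it).
- r.landmark_of(picture, thing): "point" ([column, row] in pixels: a listed point, or the origin of a listed thing).
The state is a dict: "clock": time; "joints": joint angles; "qvel": joint speeds; "tau": joint torques, N m; "tcp_pos": TCP position; "orientation": TCP orientation; "contact_force": force on the tool from outside, world axes, zero at the start; "moment": the same for the moment, N m; "grip_width": finger opening in m; "gripper_force": force on a finger pad.
Only numpy, scipy, OpenCV 4.12 (cv2) and the standard library are available. Lean on these libraries where they do the work, as an engineer would, in place of code of your own. Each camera call takes 0.05 s, during which the arm holds its last target. There are 200 camera calls.

## Working session

There is one attempt and no reset: what is moved stays moved. The work goes in short steps, Python scripts to look and compute and a tool call to move; the robot and the scene stay as the last step left them, time stands still between calls to the robot, and variables do not carry over. Pictures are saved under pics/ and viewed, at most 10 in all, crops included, and the job is handed in when it is done.

Besides the shell and the picture viewer there is one more tool, called after "Request:" as name(argument=value, ...) on one line, values as JSON. apply_moves: Moves the arm, as the interface text tells. Its arguments: {"type":"object","properties":{"rows":{"type":"array","items":{"type":"array","items":{"type":"number"}}},"claw":{"type":"number"},"newtons":{"type":"number"}},"required":["rows"]}

```bash
mkdir -p pics
cat > h.py <<'E'
import numpy as np, cv2
from scipy.spatial.transform import Rotation as R
from bench import r
def rot(f):
    a=np.array(f["attitude"],float)
    return a if a.shape==(3,3) else (R.from_rotvec(a).as_matrix() if a.size==3 else R.from_quat(a).as_matrix())
def ray(f,p):
    K=np.array(f["intrinsics"]); v=np.linalg.inv(K)@[p[0],p[1],1.]
    return np.array(f["eye"]), rot(f)@np.array([v[0],-v[1],-v[2]])
def at_z(f,p,z):
    e,d=ray(f,p); return e+d*(z-e[2])/d[2]
def proj(f,X):
    c=rot(f).T@(np.array(X)-np.array(f["eye"])); K=np.array(f["intrinsics"])
    q=K@np.array([c[0],-c[1],-c[2]]); return q[:2]/q[2]
def save(f,n): cv2.imwrite("pics/"+n,f["pixels"][:,:,::-1])
E
python3 - <<'E'
from h import *
np.set_printoptions(precision=4,suppress=True)
o=r.get_obs(); print(o)
ims=[]
for n in("scene","top"):
    f=r.grab_frame(n); save(f,n+"0.png"); print(n,[k for k in f],f["eye"],f["attitude"],f["intrinsics"])
    for t,z in(("lever_pad",.143),("guard_window",.175),("push_plate",.044),("press",0),("slide",.016),("vial",.02),("guard",0),("dropper",0),("amber_jar",0),("petri_dish",0),("timer",0),("tweezers",0),("stopper0",0),("done_vial1",0)):
        for d in r.landmark_of(f,t)[:3]: print(t,round(d["conf"],2),np.round(d["point"]),at_z(f,d["point"],z))
E
```

```text
{'clock': 0.0, 'joints': array([-1.2941,  0.4778,  0.0224,  1.5564, -0.0115,  1.1093, -0.0831]), 'qvel': array([-0.0013,  0.0008, -0.0018, -0.0003, -0.0005, -0.0003, -0.0003]), 'tau': array([  0.0002, -59.6462,   1.6076, -28.1197,   0.0124,   0.0092,
         0.    ]), 'tcp_pos': array([0.2532, 0.6251, 0.2303]), 'orientation': array([-0.6007, -3.0834,  0.0028]), 'contact_force': array([0.7213, 0.2649, 0.6918]), 'moment': array([ 0.0611, -0.0444, -0.0047]), 'gripper_force': 0.0, 'grip_width': 0.08529611234680155}
scene ['pixels', 'intrinsics', 'eye', 'attitude', 'shot'] [-0.2618 -0.81    0.5786] [ 1.0438 -0.5655 -0.862 ] [[463.0931   0.     278.7929]
 [  0.     463.0931 208.6045]
 [  0.       0.       1.    ]]
lever_pad 0.53 [158. 194.] [0.4432 0.0124 0.143 ]
push_plate 0.55 [230. 258.] [ 0.4311 -0.2178  0.044 ]
press 0.75 [342. 271.] [ 0.5903 -0.4209  0.    ]
press 0.62 [184. 241.] [ 0.4902 -0.0139  0.    ]
slide 0.75 [194. 245.] [ 0.4655 -0.0734  0.016 ]
vial 0.51 [261. 278.] [ 0.4354 -0.2997  0.02  ]
vial 0.48 [193. 245.] [ 0.4616 -0.0733  0.02  ]
dropper 0.67 [332. 250.] [ 0.6689 
[... 1205 characters left out ...]
 [213. 246.] [ 0.465  -0.0649  0.016 ]
vial 0.54 [282. 244.] [ 0.465  -0.2736  0.02  ]
vial 0.43 [214. 244.] [ 0.4721 -0.0692  0.02  ]
guard 0.95 [192. 238.] [0.4915 0.0005 0.    ]
guard 0.41 [214. 244.] [ 0.4738 -0.0662  0.    ]
dropper 0.59 [307. 178.] [ 0.6689 -0.3568  0.    ]
amber_jar 0.71 [337. 186.] [ 0.6413 -0.449   0.    ]
amber_jar 0.52 [193. 239.] [ 0.4895 -0.0031  0.    ]
petri_dish 0.8 [348. 212.] [ 0.5595 -0.4798  0.    ]
timer 0.92 [363. 266.] [ 0.3923 -0.5167  0.    ]
tweezers 0.42 [332. 240.] [ 0.475  -0.4249  0.    ]
stopper0 0.42 [369. 236.] [ 0.4826 -0.5383  0.    ]
done_vial1 0.46 [328. 204.] [ 0.5865 -0.4181  0.    ]
done_vial1 0.43 [304. 197.] [ 0.6095 -0.3459  0.    ]
```

View pics/scene0.png

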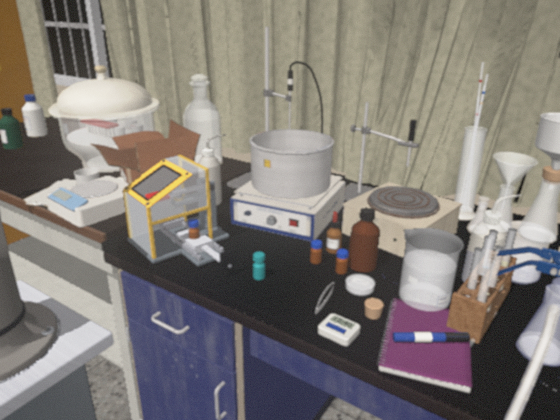

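View pics/top0.png

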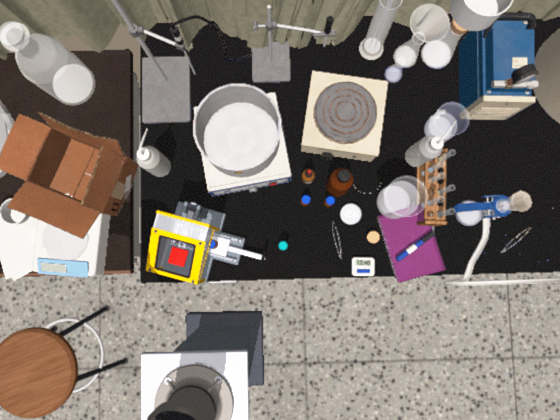

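The scene picture shows the press at about (175,210), with the slide sticking out to (215,250) and the turquoise decoy at (259,265). In the top picture the guard is at (180,245), the red pad at (177,257) and the push plate at (260,258). The press yaw comes out near -15°. Next I travel high over the press with the fingers shut.

```bash
cat >> h.py <<'E'
def tool(yaw,tilt=0):  # tool z down, tool y along press +y, x = -press x ; tilt about press y
    c,s=np.cos(yaw),np.sin(yaw)
    px=np.array([c,s,0]);py=np.array([-s,c,0])
    M=np.column_stack([-px,py,[0,0,-1.]])
    return M@R.from_euler("y",tilt,degrees=True).as_matrix()
def go(P,M,p0=None,M0=None):
    o=r.get_obs(); p0=o["tcp_pos"] if p0 is None else p0
    M0=R.from_rotvec(o["orientation"]).as_matrix() if M0 is None else M0
    s=M0.T@(np.array(P)-p0)/.25; t=R.from_matrix(M0.T@M).as_rotvec()/(np.pi/2)
    print("row",np.round(np.r_[s,t],3).tolist()); return np.array(P),M
E
python3 - <<'E'
from h import *
y=np.radians(-15)
o=r.get_obs()
p,M=go([.36,.43,.33],tool(y))
p,M=go([.47,.21,.33],tool(y),p,M)
p,M=go([.47,-.03,.33],tool(y),p,M)
E
```

```text
row [-0.689, -0.565, -0.395, 0.0, 0.0, -0.078]
row [-0.653, -0.736, 0.0, 0.0, 0.0, 0.0]
row [-0.248, -0.927, 0.0, 0.0, 0.0, 0.0]
```

Request:
apply_moves(rows=[[-0.1,-0.1,-0.395,0,0,-0.02],[-0.3,-0.25,-0.395,0,0,-0.05],[-0.5,-0.4,-0.395,0,0,-0.078],[-0.689,-0.565,-0.395,0,0,-0.078],[-0.689,-0.565,-0.395,0,0,-0.078]], claw=0)

```text
clock: 2.12
tcp_pos: [0.3628, 0.4262, 0.3309]
orientation: [0.42, 3.112, 0.0]
contact_force: [-0.8, 0.7, 0.2]
grip_width: 0.0001
gripper_force: 0.0
```

Request:
apply_moves(rows=[[-0.16,-0.18,0,0,0,0],[-0.33,-0.37,0,0,0,0],[-0.49,-0.55,0,0,0,0],[-0.653,-0.736,0,0,0,0],[-0.653,-0.736,0,0,0,0]])

```text
clock: 2.75
tcp_pos: [0.4721, 0.2054, 0.3304]
orientation: [0.424, 3.112, -0.001]
contact_force: [0.0, -0.0, -0.6]
grip_width: 0.0001
gripper_force: 0.0
```

Request:
apply_moves(rows=[[-0.06,-0.23,0,0,0,0],[-0.12,-0.46,0,0,0,0],[-0.18,-0.69,0,0,0,0],[-0.248,-0.927,0,0,0,0],[-0.248,-0.927,0,0,0,0]])

```text
clock: 3.38
tcp_pos: [0.4697, -0.0333, 0.3304]
orientation: [0.421, 3.112, -0.0]
contact_force: [-0.6, 1.2, 0.1]
grip_width: 0.0001
gripper_force: 0.0
```

Run:
```python
from h import *
np.set_printoptions(precision=4,suppress=True)
f=r.grab_frame("wrist"); save(f,"w1.png"); print(f["eye"],f["attitude"])
for t,z in(("lever_pad",.143),("guard_window",.175),("push_plate",.044),("press",0),("slide",.016),("vial",.02),("guard",0)):
    for d in r.landmark_of(f,t)[:2]: print(t,round(d["conf"],2),np.round(d["point"]),at_z(f,d["point"],z))
```

```text
[ 0.4018 -0.0147  0.4726] [-0.2388 -0.1801  1.293 ]
push_plate 0.94 [127. 171.] [ 0.4241 -0.2208  0.044 ]
press 0.79 [306. 169.] [ 0.4884 -0.0069  0.    ]
slide 0.78 [256. 171.] [ 0.4711 -0.0714  0.016 ]
slide 0.3 [ 10. 239.] [ 0.472  -0.4277  0.016 ]
vial 0.59 [113. 200.] [ 0.4577 -0.2658  0.02  ]
vial 0.4 [310. 168.] [ 0.4848 -0.0018  0.02  ]
guard 0.74 [ 56. 337.] [ 0.6414 -0.4485  0.    ]
```

View pics/w1.png

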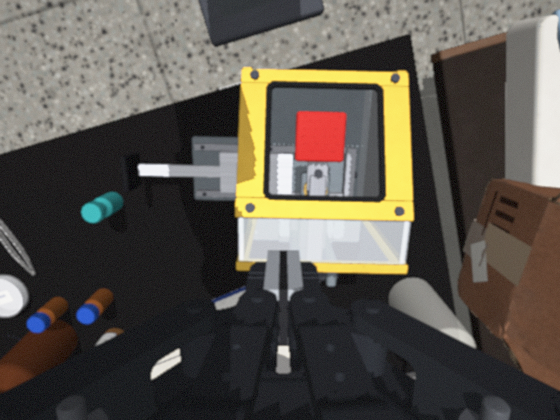

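The wrist picture shows the red pad centred at about (321,136), the window edging from about (268,85) to (383,198), and the push plate near (130,170). The slide axis is level in the picture. I fit the press pose to these points.

Run:
```python
from h import *
from scipy.optimize import least_squares
np.set_printoptions(precision=4,suppress=True)
f=r.grab_frame("wrist"); im=f["pixels"].astype(int)
m=(im[...,0]>150)&(im[...,1]<60)&(im[...,2]<60); m[:90]=0;m[170:]=0;m[:,:280]=0;m[:,360:]=0
(cx,cy),_,ang=cv2.minAreaRect(np.argwhere(m)[:,::-1].astype(np.float32)); print("pad",cx,cy,ang)
# yellow guard mask: front face inner hole & outer bolts
pad=np.array([cx,cy])
obs=[((-.055,0,.143),pad)]
ye=((im[...,0]>150)&(im[...,1]>110)&(im[...,2]<90)).astype(np.uint8)
c,h=cv2.findContours(ye,cv2.RETR_CCOMP,cv2.CHAIN_APPROX_NONE)
best=max((k for k in range(len(c)) if h[0][k][3]>=0 and cv2.pointPolygonTest(c[k],(float(cx),float(cy)),False)>0),key=lambda k:cv2.contourArea(c[k]))
q=cv2.boxPoints(cv2.minAreaRect(c[best])); print("hole quad",q)
pl=max(r.landmark_of(f,"push_plate"),key=lambda d:d["conf"])["point"]
def W(p,l): c_,s=np.cos(p[2]),np.sin(p[2]); return np.array([p[0]+c_*l[0]-s*l[1],p[1]+s*l[0]+c_*l[1],l[2]])
hc=q.mean(0)
def res(p):
    e=[proj(f,W(p,(-.055,0,.143)))-pad, .5*(proj(f,W(p,(-.0565,0,.175)))-hc), .7*(proj(f,W(p,(0,-p[3],.044)))-pl)]
    return np.concatenate(e)
s=least_squares(res,[.489,-.002,-.26,.21]); print(s.x,np.degrees(s.x[2]),s.fun)
for l in((-.055,0,.143),(-.065,0,.143),(0,-s.x[3],.044)): print(l,W(s.x,l))
for l in((-.098,-.045,.155),(-.098,.045,.155),(-.015,.045,.1937),(-.015,-.045,.1937)): print(proj(f,W(s.x,l)))
```

```text
pad 315.470458984375 138.26809692382812 2.2025980949401855
hole quad [[256.1709 201.1166]
 [259.9867  80.9202]
 [383.5923  84.8442]
 [379.7765 205.0405]]
[ 0.4899 -0.0052 -0.2944  0.2239] -16.870721429658143 [ 0.1989  0.6807 -0.3596 -1.2303  0.0001 -0.0029]
(-0.055, 0, 0.143) [0.4373 0.0107 0.143 ]
(-0.065, 0, 0.143) [0.4277 0.0136 0.143 ]
(0, np.float64(-0.22390586883950903), 0.044) [ 0.425  -0.2195  0.044 ]
[267.332   87.3269]
[372.3679  91.1318]
[373.3245 196.1179]
[262.9679 192.3892]
```

Run:
```python
from h import *
y=np.radians(-16.9)
p,M=go([.412,-.260,.25],tool(y))
p,M=go([.412,-.260,.036],tool(y),p,M)
```

```text
row [-0.015, -0.952, 0.32, -0.0, -0.0, 0.022]
row [0.0, 0.0, 0.856, 0.0, 0.0, 0.0]
```

Request:
apply_moves(rows=[[0,-0.24,0,0,0,0.022],[-0.01,-0.48,0,0,0,0.022],[-0.01,-0.72,0.1,0,0,0.022],[-0.015,-0.952,0.32,0,0,0.022],[-0.015,-0.952,0.32,0,0,0.022]])

```text
clock: 4.5
tcp_pos: [0.4092, -0.2629, 0.2482]
orientation: [-0.471, -3.103, 0.001]
contact_force: [0.4, 0.9, -0.7]
grip_width: -0.0001
gripper_force: 0.0
```

Run:
```python
from h import *
np.set_printoptions(precision=4,suppress=True)
f=r.grab_frame("wrist"); save(f,"w2.png"); print(r.get_obs()["tcp_pos"])
for t,z in(("push_plate",.044),("slide",.016)):
    for d in r.landmark_of(f,t)[:2]: print(t,round(d["conf"],2),np.round(d["point"]),at_z(f,d["point"],z))
f=r.grab_frame("top")
for d in r.landmark_of(f,"push_plate")[:2]: print(round(d["conf"],2),at_z(f,d["point"],.044))
```

```text
[ 0.4089 -0.2632  0.2475]
push_plate 0.64 [330. 182.] [ 0.4248 -0.2193  0.044 ]
slide 0.71 [472. 174.] [ 0.469  -0.0687  0.016 ]
slide 0.38 [ 81. 291.] [ 0.4715 -0.5343  0.016 ]
0.58 [ 0.5843 -0.4059  0.044 ]
```

View pics/w2.png

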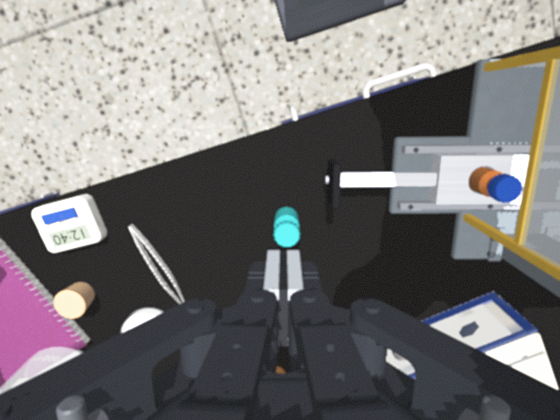

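The plate is at (333,182) in this picture, which agrees with the earlier measurement. The turquoise decoy shows at (287,228), close to the descent spot, so I'll locate it before going down.

Run:
```python
from h import *
np.set_printoptions(precision=4,suppress=True)
for n in("wrist","top","scene"):
    f=r.grab_frame(n); im=f["pixels"].astype(int)
    m=((im[...,0]<90)&(im[...,1]>120)&(im[...,2]>120)).astype(np.uint8)
    k,l,s,c=cv2.connectedComponentsWithStats(m); i=1+np.argmax(s[1:,4])
    x,y,w,h,a=s[i]; print(n,s[i],"mid z.027",at_z(f,c[i],.027))
    if n=="wrist":
        print("near tip z.054",at_z(f,(x+w/2,y+h-11),.054),"foot",at_z(f,(x+w/2,y+10),0))
y=np.radians(-16.9); px=np.array([np.cos(y),np.sin(y)]);py=np.array([-np.sin(y),np.cos(y)])
P=np.array([.4248,-.2193])-.035*py-.006*px; print(P)
p,M=go([*P,.14],tool(y)); go([*P,.036],tool(y),p,M)
```

```text
wrist [269 204  27  40 398] mid z.027 [ 0.4573 -0.2752  0.027 ]
near tip z.054 [ 0.4644 -0.2767  0.054 ] foot [ 0.4608 -0.2758  0.    ]
top [504  64   6   7  17] mid z.027 [ 0.9905 -0.9784  0.027 ]
scene [253 252  11  28 248] mid z.027 [ 0.4675 -0.2688  0.027 ]
[ 0.4089 -0.251 ]
row [0.025, 0.029, 0.443, 0.0, 0.001, 0.0]
row [0.0, 0.0, 0.416, 0.0, 0.0, 0.0]
```

Request:
apply_moves(rows=[[0.025,0.029,0.2,0,0,0],[0.025,0.029,0.44,0,0,0],[0.025,0.029,0.64,0,0,0],[0.025,0.029,0.84,0,0,0],[0.025,0.029,0.85,0,0,0]])

```text
clock: 5.52
tcp_pos: [0.4062, -0.2504, 0.0355]
orientation: [-0.462, -3.102, -0.002]
contact_force: [-1.0, -0.7, 1.1]
grip_width: -0.0
gripper_force: 0.0
```

Request:
apply_moves(rows=[[0,0.02,0,0,0,0],[0,0.04,0,0,0,0],[0,0.06,0,0,0,0],[0,0.08,0,0,0,0],[0,0.1,0,0,0,0]])

```text
clock: 6.15
tcp_pos: [0.4154, -0.2285, 0.038]
orientation: [0.465, 3.106, -0.002]
contact_force: [-0.9, -4.5, 2.5]
grip_width: 0.0001
gripper_force: 2.1
```

Request:
apply_moves(rows=[[0,0.02,0,0,0,0],[0,0.04,0,0,0,0],[0,0.06,0,0,0,0],[0,0.08,0,0,0,0],[0,0.1,0,0,0,0]])

```text
clock: 6.78
tcp_pos: [0.4225, -0.2038, 0.0375]
orientation: [-0.465, -3.107, 0.0]
contact_force: [-1.1, -4.4, 1.3]
grip_width: 0.0
gripper_force: 2.4
```

Request:
apply_moves(rows=[[0,0.02,0,0,0,0],[0,0.04,0,0,0,0],[0,0.06,0,0,0,0],[0,0.08,0,0,0,0],[0,0.09,0,0,0,0]])

```text
clock: 7.4
tcp_pos: [0.4291, -0.1822, 0.0375]
orientation: [-0.464, -3.107, -0.0]
contact_force: [-1.3, -4.7, 3.4]
grip_width: 0.0001
gripper_force: 2.4
```

Run:
```python
from h import *
np.set_printoptions(precision=4,suppress=True)
f=r.grab_frame("wrist"); save(f,"w3.png"); o=r.get_obs(); print(o["tcp_pos"],o["contact_force"])
y=np.radians(-16.9);py=np.array([-np.sin(y),np.cos(y)])
print("tcp press y",(o["tcp_pos"][:2]-[.4899,-.0052])@py)
for t,z in(("push_plate",.044),("slide",.016)):
    for d in r.landmark_of(f,t)[:2]: X=at_z(f,d["point"],z);print(t,round(d["conf"],2),X,(X[:2]-[.4899,-.0052])@py)
```

```text
[ 0.4292 -0.1819  0.0375] [-1.8381 -2.9539  2.9305]
tcp press y -0.18674742870167976
push_plate 0.89 [ 0.4376 -0.1709  0.044 ] -0.1737618167077698
```

View pics/w3.png

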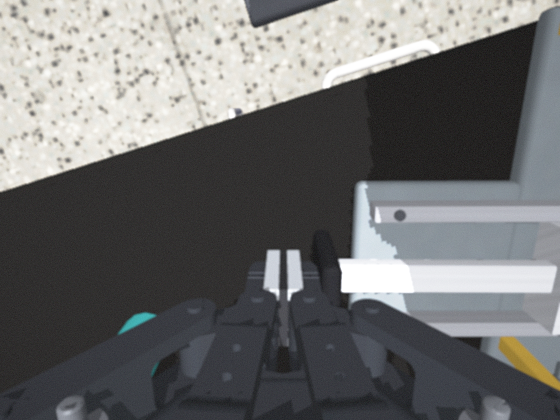

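The fingertips at (283,260) touch the plate at (325,265), and the bar runs straight between the rails. I push on until the force rises.

Request:
apply_moves(rows=[[0,0.015,0,0,0,0],[0,0.03,0,0,0,0],[0,0.045,0,0,0,0],[0,0.055,0,0,0,0],[0,0.065,0,0,0,0]])

```text
clock: 8.18
tcp_pos: [0.4337, -0.1669, 0.0375]
orientation: [-0.465, -3.107, 0.0]
contact_force: [-0.9, -4.6, 2.1]
grip_width: 0.0001
gripper_force: 2.4
```

Request:
apply_moves(rows=[[0,0.01,0,0,0,0],[0,0.02,0,0,0,0],[0,0.03,0,0,0,0],[0,0.04,0,0,0,0],[0,0.04,0,0,0,0]])

```text
clock: 8.8
tcp_pos: [0.435, -0.1661, 0.0382]
orientation: [0.477, 3.102, -0.016]
contact_force: [-8.1, -30.6, 4.5]
grip_width: -0.0003
gripper_force: 15.4
```

The force jumped to 31 N with the plate at press y ≈ -0.157, which matches the slide being home. Now I back off and rise.

Request:
apply_moves(rows=[[0,-0.05,0,0,0,0],[0,-0.16,0,0,0,0],[0,-0.2,-0.2,0,0,0],[0,-0.2,-0.45,0,0,0],[0,-0.2,-0.7,0,0,0]])

```text
clock: 9.43
tcp_pos: [0.4218, -0.2039, 0.2139]
orientation: [-0.462, -3.105, -0.002]
contact_force: [1.0, 0.6, 0.3]
grip_width: 0.0003
gripper_force: 0.0
```

Request:
apply_moves(rows=[[0,0,-0.2,0,0,0],[0,0,-0.4,0,0,0],[0.06,0.2,-0.45,0,0,0],[0.06,0.4,-0.45,0,0,0],[0.06,0.4,-0.45,0,0,0]])

```text
clock: 10.05
tcp_pos: [0.4377, -0.0999, 0.325]
orientation: [-0.449, -3.109, -0.003]
contact_force: [-0.1, -0.5, 0.0]
grip_width: -0.0002
gripper_force: 0.0
```

Run:
```python
from h import *
np.set_printoptions(precision=4,suppress=True)
f=r.grab_frame("wrist"); save(f,"w4.png"); o=r.get_obs(); print(o["tcp_pos"],o["contact_force"])
y=np.radians(-16.9);py=np.array([-np.sin(y),np.cos(y)])
for t,z in(("push_plate",.044),("slide",.016),("lever_pad",.143),("guard_window",.175)):
    for d in r.landmark_of(f,t)[:2]: X=at_z(f,d["point"],z);print(t,round(d["conf"],2),X,(X[:2]-[.4899,-.0052])@py)
p,M=go([.437,.011,.30],tool(y));
```

```text
[ 0.437  -0.1026  0.3249] [-0.0968 -0.8684  0.7679]
push_plate 0.7 [ 0.445  -0.1542  0.044 ] -0.15564410706716864
slide 0.64 [ 0.4888 -0.0049  0.016 ] -4.6705493241423585e-06
lever_pad 0.94 [0.4358 0.0104 0.143 ] -0.0008203970806244952
guard_window 0.96 [0.4335 0.012  0.175 ] 5.878698491504464e-05
row [0.136, 0.448, 0.1, -0.0, -0.0, -0.002]
```

View pics/w4.png

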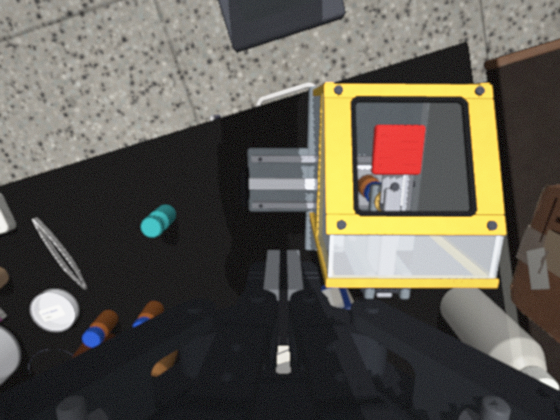

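The slide reads at press y = 0.000, so it is home. The pad is at (399,149), visible through the window, and measures (0.436, 0.0105). I move above it, aiming slightly to the front so the gripper body stays clear.

Run:
```python
from h import *
y=np.radians(-16.9)
p,M=go([.4295,.0125,.28],tool(y));
```

```text
row [0.166, 0.445, 0.18, -0.0, -0.0, -0.002]
```

Request:
apply_moves(rows=[[0.06,0.15,0.05,0,0,0],[0.11,0.3,0.1,0,0,0],[0.166,0.445,0.15,0,0,0],[0.166,0.445,0.18,0,0,0],[0.166,0.445,0.18,0,0,0]])

```text
clock: 10.92
tcp_pos: [0.4295, 0.012, 0.2796]
orientation: [-0.467, -3.106, 0.001]
contact_force: [0.0, -0.3, 0.5]
grip_width: 0.0001
gripper_force: 0.0
```

Run:
```python
from h import *
np.set_printoptions(precision=4,suppress=True)
f=r.grab_frame("wrist"); save(f,"w5.png"); o=r.get_obs(); print(o["tcp_pos"],o["contact_force"],o["joints"])
for t,z in(("lever_pad",.143),("guard_window",.175)):
    for d in r.landmark_of(f,t)[:2]: X=at_z(f,d["point"],z);print(t,round(d["conf"],2),X)
p,M=go([.4295,.0125,.15],tool(np.radians(-16.9)))
```

```text
[0.4298 0.0118 0.28  ] [0.1003 0.1264 1.0608] [-0.6787 -0.0135  0.51    2.0707  0.0078  1.0832  1.0991]
lever_pad 0.72 [0.4349 0.009  0.143 ]
row [0.003, 0.001, 0.522, 0.0, 0.0, -0.003]
```

View pics/w5.png

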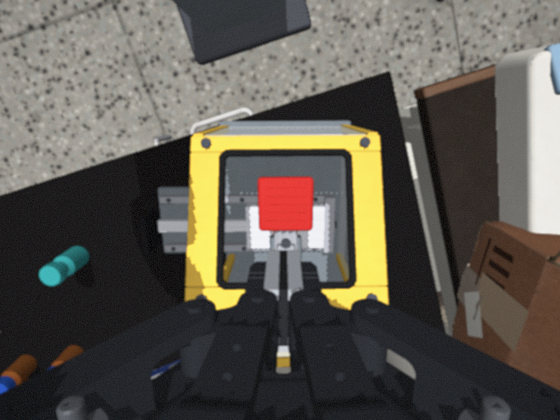

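The tool is centred over the window, with the pad at (286,203) and the fingers at column 284. I go down to just above the pad.

Request:
apply_moves(rows=[[0.003,0.001,0.12,0,0,0],[0.003,0.001,0.24,0,0,0],[0.003,0.001,0.36,0,0,0],[0.003,0.001,0.48,0,0,0],[0.003,0.001,0.51,0,0,0]])

```text
clock: 11.7
tcp_pos: [0.4285, 0.0128, 0.1516]
orientation: [-0.467, -3.105, 0.002]
contact_force: [0.7, 0.4, 0.8]
grip_width: 0.0001
gripper_force: 0.0
```

Request:
apply_moves(rows=[[0,0,0.01,0,0,0],[0,0,0.02,0,0,0],[0,0,0.03,0,0,0],[0,0,0.04,0,0,0],[0,0,0.05,0,0,0]])

```text
clock: 12.32
tcp_pos: [0.4294, 0.0138, 0.1402]
orientation: [0.464, 3.107, 0.001]
contact_force: [-0.2, 0.8, 2.0]
grip_width: 0.0002
gripper_force: 1.2
```

Request:
apply_moves(rows=[[0,0,0.01,0,0,0],[0,0,0.02,0,0,0],[0,0,0.03,0,0,0],[0,0,0.035,0,0,0],[0,0,0.04,0,0,0]])

```text
clock: 12.95
tcp_pos: [0.4294, 0.0139, 0.1303]
orientation: [0.465, 3.107, 0.001]
contact_force: [-2.4, 1.2, 9.0]
grip_width: 0.0
gripper_force: 4.6
```

Request:
apply_moves(rows=[[0,0,0.005,0,0,0],[0,0,0.01,0,0,0],[0,0,0.015,0,0,0],[0,0,0.02,0,0,0],[0,0,0.02,0,0,0]])

```text
clock: 13.58
tcp_pos: [0.4296, 0.0138, 0.1254]
orientation: [0.465, 3.106, 0.001]
contact_force: [-1.1, 0.7, 7.5]
grip_width: 0.0003
gripper_force: 4.1
```

Request:
apply_moves(rows=[[0,0,0.004,0,0,0],[0,0,0.008,0,0,0],[0,0,0.012,0,0,0],[0,0,0.012,0,0,0]])

```text
clock: 14.08
tcp_pos: [0.4299, 0.0138, 0.1233]
orientation: [0.465, 3.106, 0.002]
contact_force: [-6.7, 0.9, 22.8]
grip_width: -0.0002
gripper_force: 11.6
```

Request:
apply_moves(rows=[[0,0,0.004,0,0,0],[0,0,0.006,0,0,0],[0,0,0.006,0,0,0]])

```text
clock: 14.45
tcp_pos: [0.43, 0.0138, 0.1225]
orientation: [0.465, 3.106, 0.003]
contact_force: [-9.7, 0.3, 35.4]
grip_width: -0.0001
gripper_force: 18.2
```

The force is 35 N and rising steeply, carried by the fingertips, so the cap is seated. Now I rise straight up and out.

Request:
apply_moves(rows=[[0,0,-0.03,0,0,0],[0,0,-0.08,0,0,0],[0,0,-0.18,0,0,0],[0,0,-0.32,0,0,0],[0,0,-0.5,0,0,0]])

```text
clock: 15.08
tcp_pos: [0.4282, 0.0132, 0.2461]
orientation: [-0.465, -3.105, 0.003]
contact_force: [0.1, 0.9, 0.1]
grip_width: 0.0
gripper_force: 0.0
```

Request:
apply_moves(rows=[[0,0,-0.2,0,0,0],[0,0,-0.35,0,0,0],[0,-0.2,-0.35,0,0,0],[0,-0.42,-0.35,0,0,0],[0,-0.42,-0.35,0,0,0]])

```text
clock: 15.7
tcp_pos: [0.3969, -0.0905, 0.3331]
orientation: [-0.476, -3.105, -0.001]
contact_force: [0.1, -0.1, 0.3]
grip_width: 0.0002
gripper_force: 0.0
```

Run:
```python
from h import *
np.set_printoptions(precision=4,suppress=True)
f=r.grab_frame("wrist"); o=r.get_obs(); print(o["tcp_pos"],o["contact_force"])
for t,z in(("push_plate",.044),("slide",.016),("lever_pad",.143)):
    for d in r.landmark_of(f,t)[:1]: X=at_z(f,d["point"],z);print(t,round(d["conf"],2),X)
g=r.grab_frame("scene")
a=cv2.resize(g["pixels"][150:280,110:290],None,fx=3,fy=3,interpolation=2)
b=cv2.resize(f["pixels"][60:260,240:520],None,fx=2.5,fy=2.5,interpolation=2)[:390,:]
a=a[:390]; s=np.hstack([a,b]); s=cv2.resize(s,(800,int(s.shape[0]*800/s.shape[1])))
cv2.imwrite("pics/fin.png",s[:,:,::-1])
```

```text
[ 0.3977 -0.0882  0.3331] [-0.0647  1.1058 -0.8508]
push_plate 0.79 [ 0.4448 -0.1563  0.044 ]
slide 0.87 [ 0.4892 -0.0071  0.016 ]
lever_pad 0.86 [0.4363 0.0093 0.143 ]
```

View pics/fin.png

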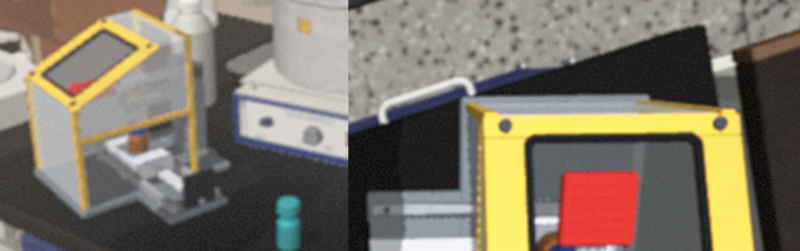

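In the close-up the lever pad is back up at (600,208), the vial stands in the slide under the ram, and the decoy is untouched. I'll check the 2 mm difference in the slide reading once more now that the arm has settled.

Run:
```python
from h import *
np.set_printoptions(precision=4,suppress=True)
y=np.radians(-16.9);py=np.array([-np.sin(y),np.cos(y)])
for i in range(3):
    f=r.grab_frame("wrist")
    for t,z in(("push_plate",.044),("slide",.016),("lever_pad",.143)):
        for d in r.landmark_of(f,t)[:1]: X=at_z(f,d["point"],z);print(t,round((X[:2]-[.4899,-.0052])@py,4),end=" ")
    print()
```

```text
push_plate -0.1556 slide -0.0006 lever_pad -0.0005 
push_plate -0.1585 slide 0.0005 lever_pad -0.0004 
push_plate -0.1559 slide 0.0008 lever_pad 0.0002
```

The slide is still home; the difference was measurement noise.

```bash
python3 -c "
from bench import r
print(r.hand_in())"
```

```text
the job is handed in; nothing more can be done
None
```

Job handed in at about 16 s of the 54 s limit: the slide is home under the ram, the lever was pressed until the force rose steeply to 35 N, which is my sign that the cap is seated (I did not measure the cap itself), and the lever is back up with the robot clear.

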